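Refile the sanding blocks in reverse order

TASK

Move the four sanding blocks from the grey bench rack into the plywood store rack, one to a bay and in the reverse order: the block nearest the red end of the bench rack goes into the bay farthest from the red end stop of the store rack, and so on, so that the one farthest from the red end of the bench rack ends up next to the red stop. Stand each block upright on the floor of its bay and let go; never tip one over.

Things in the scene. Friction and masses are not known exactly. Their poses are not given: they have to be found in the camera images.
- block_purple: purple sanding block, loose, about 0.11 kg: a pale wooden core with purple abrasive on both broad faces and purple on top; stands on end, 44 (its x) x 28 (its y) x 90 mm tall (z). Origin: centre of its underside. Starts in seat_purple. Grip it across the 44 mm sides, near the top: its neighbours stand 62 mm away, centre to centre, along its y
- block_yellow: yellow sanding block, loose, about 0.11 kg: a pale wooden core with yellow abrasive on both broad faces and yellow on top; stands on end, 44 (its x) x 28 (its y) x 90 mm tall (z). Origin: centre of its underside. Starts in seat_yellow. Grip it across the 44 mm sides, near the top: its neighbours stand 62 mm away, centre to centre, along its y
- block_green: green sanding block, loose, about 0.11 kg: a pale wooden core with green abrasive on both broad faces and green on top; stands on end, 44 (its x) x 28 (its y) x 90 mm tall (z). Origin: centre of its underside. Starts in seat_green. Grip it across the 44 mm sides, near the top: its neighbours stand 62 mm away, centre to centre, along its y
- block_white: white sanding block, loose, about 0.11 kg: a pale wooden core with white abrasive on both broad faces and white on top; stands on end, 44 (its x) x 28 (its y) x 90 mm tall (z). Origin: centre of its underside. Starts in seat_white. Grip it across the 44 mm sides, near the top: its neighbours stand 62 mm away, centre to centre, along its y
- seat_purple: fixed grey seat holding the purple block at the start, purple strips on its rims; 76 x 58 x 12 mm high, pocket 58 x 40, its floor 4 mm above the origin (centre of the underside, 20 mm above the bench). The seats stand 62 mm apart along their common y on the grey bench rack, order varying; +y points to that rack's red end (cheek 55 mm high, 139 mm from the row's middle)
- seat_yellow: fixed grey seat holding the yellow block at the start, yellow strips on its rims; 76 x 58 x 12 mm high, pocket 58 x 40, its floor 4 mm above the origin (centre of the underside, 20 mm above the bench). The seats stand 62 mm apart along their common y on the grey bench rack, order varying; +y points to that rack's red end (cheek 55 mm high, 139 mm from the row's middle)
- seat_green: fixed grey seat holding the green block at the start, green strips on its rims; 76 x 58 x 12 mm high, pocket 58 x 40, its floor 4 mm above the origin (centre of the underside, 20 mm above the bench). The seats stand 62 mm apart along their common y on the grey bench rack, order varying; +y points to that rack's red end (cheek 55 mm high, 139 mm from the row's middle)
- seat_white: fixed grey seat holding the white block at the start, white strips on its rims; 76 x 58 x 12 mm high, pocket 58 x 40, its floor 4 mm above the origin (centre of the underside, 20 mm above the bench). The seats stand 62 mm apart along their common y on the grey bench rack, order varying; +y points to that rack's red end (cheek 55 mm high, 139 mm from the row's middle)
- store_rack: target: fixed plywood rack, 90 (x) x 290 (y) mm, four empty bays centred at x = 0, y = -93, -31, 31 and 93 mm in its frame. Bay floors 15 mm above the origin; each bay 66 (x) x 50 (y) mm inside, between ribs 12 mm high; end stops rise 35 mm above the bay floors. Origin: centre of its underside, on the bench
- red_stop: fixed red end stop of the store rack, 90 (x) x 16 (y) x 35 mm high, axes parallel to the rack's; origin: centre of its underside, level with the bay floors. It is at y = +136 or -136 mm in the store_rack frame, varying; the other end has a grey stop. Bay centres lie 43, 105, 167 and 229 mm from it
There are look-alikes about, which are no part of the job. Several things have the shape of the block_green; the one meant has the colours described above. Leave any black look-alike of the block_white alone.

How it is judged:
By the outcome, as a careful person would: the job done as asked, in the order asked, and still so for the second after the job is handed in, with the robot touching nothing.
It also fails if it takes over 120 s, if anything falls off the work surface, if the arm or the gripper's body presses on something with over 40 N, if the wrist force passes 120 N, or if a joint passes its speed limit or range.

ROBOT

A 7-joint arm with a two-finger parallel gripper is mounted at the origin on the work surface. World frame = base frame: x ahead of the robot, y to its left, z up, the work surface at z = 0. Lengths are in m, angles in rad, forces in N, time in s.
With the tool pointing down it reaches from about 0.4 to 0.875 m from the base axis. Payload 4.4 kg.
Tool frame: the origin (TCP) lies midway between the tips of the shut fingers; the grasp point (between the pads) lies 19 mm behind it; z points along the fingers, y is the line along which they close (so a half turn about z gives the same grasp; the last joint's range is limited). The gripper opens to 85 mm and grips with 20 to 120 N. Pads are 22 mm wide; open, the fingers measure 114 mm over their backs; the gripper's body (76 mm by 85 mm) begins 54 mm behind the grasp point. The pads swing forward as they close: fully open they stand 13 mm farther back than shut.
Start: joints at [-1.353, 0.628, 0.038, 1.517, -0.027, 0.996, -0.02], TCP at [0.182, 0.624, 0.231] pointing down, gripper open.
Joint ranges: [-3.06, 3.06], [-0.37, 2.12], [-1.25, 1.32], [0.18, 2.47], [-1.1, 4.24], [0.23, 1.98], [-2.94, 2.94]. Speed limits (rad/s): [2.57, 2.57, 3.14, 3.14, 3.14, 3.14, 3.14].

INTERFACE

Orientations are given as a unit quaternion [w, x, y, z].
In Python, from bench import state, capture, camera_params, sign_off, spot_in, tip_of gives the robot as it stands.
- The arm moves only by the shell command python3 -m crank 'ROWS' [OPENING] [FORCE]. ROWS is JSON, a list of rows, each an object of numbers: "dx", "dy", "dz": the shift along the world's x, y, z scaled (see below); "rx", "ry", "rz": the turn, a rotation vector about the world's x, y, z scaled (see below). A call has 1 to 10 rows; each row is the pose to reach, as a shift and turn from the pose commanded when the call began, turning the shorter way round; what a row does not reach only later rows make up. The controller multiplies each number of a shift by 15 cm and each number of a turn by 360 degrees. A row lasts 1/12 s, in which the tool goes at most 41.7 mm and 7.16 degrees, less where a joint would pass 70% of its speed; a pose out of reach is approached as far as the arm can. A call with a number of a shift or a turn outside -1 to 1 is refused whole. A call with a gripper value outside its range is refused whole. OPENING is the closure, from -1 (fully open) to 1 (shut), set as the call begins (- or left out, the last holds). The fingers move at their own pace and stop on an object; FORCE is the grip in N (left out, the last holds). Time passes only in rows, so rows that repeat a pose let the fingers close. It gives the time, the measured TCP pose, the force, the opening and the grip force at its end, in the units of the state.
- state(): the state, without advancing time (a new reading comes with each control period).
- capture(name): name is "side" or "top" or "wrist"; returns the picture (400x640x3 uint8, red, green, blue); there is no depth.
- camera_params(name): a dict with "mtx" (3x3 intrinsics, pixels), "T" (4x4, takes a point from camera to world coordinates). Camera axes: x right, y up, looking along -z (the intrinsics and any distortion apply to the point x, -y, -z); pixel columns grow to the right and rows downward; lengths in m; the calibration is good to about 2 mm. A picture is of the moment at which its call begins: read the wrist's pose just before it. camera_params takes no time and is no camera call; for the wrist camera it gives the pose at the moment of the call.
- sign_off(): hands the job in; it is judged then, once.
Trained networks look in the newest picture that a camera, given by its name, has taken for a name from the list of things; names that differ only in an ending like _2 or _b are one class to them, and where a whole thing is asked for, a point or a joint stands for the part that bears it (a point fixed in the world has none). Each returns a list of dicts, best first, with "confidence" (0 to 1); they miss things now and then, are a little off and sometimes report something else, mostly with a low value. They report only what shows in the picture. A call takes as long as a camera call. They do not tell look-alikes from the thing itself.
- spot_in(camera, target): "position" ([row, column] in pixels, amid what is visible of it).
- tip_of(camera, target): "position" ([row, column] in pixels: a listed point, or the origin of a listed thing).
The state is a dict: "t": time; "joint_positions": joint angles; "joint_vel": joint speeds; "joint_efforts": joint torques, N m; "position": TCP position; "ee_rot": TCP orientation; "contact_force": force on the tool from outside, world axes, zero at the start; "moment": the same for the moment, N m; "opening": opening from 0.0 (shut) to 1.0 (fully open); "finger_force": force on a finger pad.
Only numpy, scipy, OpenCV 4.12 (cv2) and the standard library are available. Lean on these libraries where they do the work, as an engineer would, in place of code of your own. Each camera call takes 0.05 s, during which the arm holds its last target. There are 200 camera calls.

## Working session

There is one attempt and no reset: what is moved stays moved. The work goes in short steps, Python scripts to look and compute and a shell command to move; the robot and the scene stay as the last step left them, time stands still between calls to the robot, and variables do not carry over. Pictures are saved under pics/ and viewed, at most 14 in all, crops included, and the job is handed in when it is done.

```bash
mkdir -p pics; ls; python3 - <<'E'
from bench import *
import cv2,numpy as np
s=state();print(s['t'],s['position'],s['ee_rot'],s['opening'])
for c in ['side','top','wrist']:
    p=camera_params(c);print(c,np.round(p['mtx'],1).tolist(),np.round(p['T'],3).tolist(),[k for k in p])
    cv2.imwrite(f'pics/{c}0.png',capture(c)[:,:,::-1])
    if c!='wrist':
        for n in ['block_purple','block_yellow','block_green','block_white','seat_purple','seat_yellow','seat_green','seat_white','store_rack','red_stop']:
            print(c,n,[(np.round(d['position']).tolist(),round(d['confidence'],2)) for d in tip_of(c,n)][:4])
E
```

```text
pics
0.0 [0.18182278 0.62337982 0.23037717] [-1.20257765e-04  1.41437725e-01  9.89946674e-01 -9.68431068e-04] 0.998504135794575
side [[458.1, 0.0, 320.1], [0.0, 458.1, 199.4], [0.0, 0.0, 1.0]] [[-0.829, 0.42, -0.369, -0.092], [-0.56, -0.619, 0.551, 0.87], [0.003, 0.663, 0.749, 1.144], [0.0, 0.0, 0.0, 1.0]] ['mtx', 'T']
side block_purple [([225.0, 261.0], 0.55), ([212.0, 274.0], 0.53)]
side block_yellow [([199.0, 287.0], 0.69), ([210.0, 273.0], 0.24)]
side block_green [([304.0, 323.0], 0.88), ([214.0, 274.0], 0.75), ([200.0, 289.0], 0.71), ([253.0, 340.0], 0.66)]
side block_white [([240.0, 248.0], 0.69), ([278.0, 185.0], 0.59)]
side seat_purple []
side seat_yellow []
side seat_green []
side seat_white []
side store_rack []
side red_stop []
top [[507.7, 0.0, 316.8], [0.0, 507.7, 199.8], [0.0, 0.0, 1.0]] [[0.019, 0.989, -0.144, 0.22], [-1.0, 0.019, -0.003, 0.102], [-0.0, 0.144, 0.99, 1.447], [0.0, 0.0, 0.0, 1.0]] ['mtx', 'T']
top block_purple [([156.0, 276.0], 0.69), ([156.0, 250.0], 0.67)]
top block_yellow [([157.0, 316.0], 0.64), ([158.0, 296.0], 0.54)]
top block_green [([258.0, 232.0], 0.68), ([243.0, 291.0], 0.68), ([160.0, 297.0], 0.65)]
top block_white [([130.0, 182.0], 0.86), ([158.0, 252.0], 0.69)]
top seat_purple [([155.0, 275.0], 0.78)]
top seat_yellow [([160.0, 317.0], 0.53)]
top seat_green [([157.0, 297.0], 0.57)]
top seat_white [([154.0, 253.0], 0.7)]
top store_rack [([163.0, 418.0], 0.82), ([154.0, 251.0], 0.35)]
top red_stop [([170.0, 465.0], 0.59)]
wrist [[346.9, 0.0, 317.8], [0.0, 346.9, 196.9], [0.0, 0.0, 1.0]] [[0.279, -0.923, -0.264, 0.115], [0.96, 0.268, 0.077, 0.643], [-0.0, -0.275, 0.962, 0.374], [0.0, 0.0, 0.0, 1.0]] ['mtx', 'T']
```

```bash
python3 - <<'E'
import cv2
im=cv2.imread('pics/top0.png')[100:290,160:510]
cv2.imwrite('pics/top0c.png',cv2.resize(im,None,fx=2.28,fy=2.28,interpolation=cv2.INTER_CUBIC))
E
```

```text
(no output)
```

View pics/top0c.png

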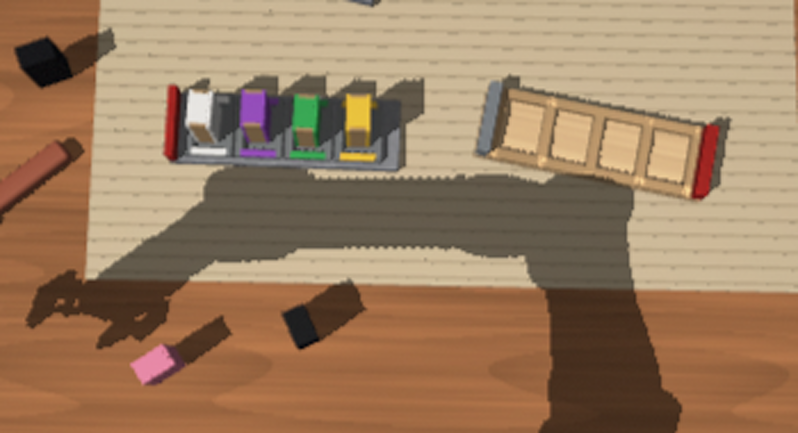

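View pics/side0.png

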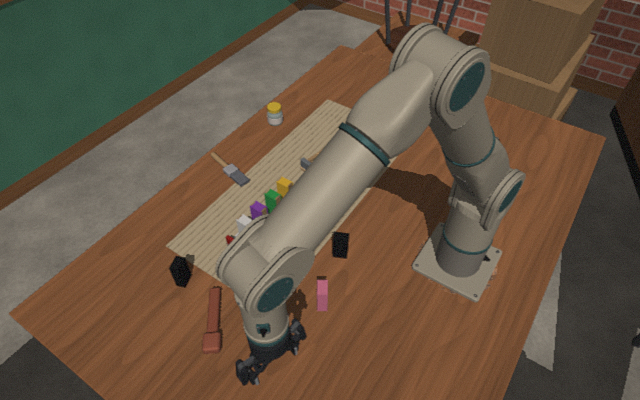

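The top view shows the bench rack with its red cheek at the left (+y), and the blocks from the red end are white, purple, green, yellow. The store rack's red stop is at the right (-y), crop ~(707,160), so white goes to the leftmost bay and yellow next to the red stop. The side view shows the arm hiding the store. The black blocks are decoys.

```bash
cat > h.py <<'E'
from bench import *
import cv2,numpy as np
def ray(p,row,col,z):
    d=np.linalg.inv(p['mtx'])@[col,row,1]; d=p['T'][:3,:3]@(d*[1,-1,-1]); o=p['T'][:3,3]
    return o+d*(z-o[2])/d[2]
def proj(p,X):
    X=np.atleast_2d(X); c=(X-p['T'][:3,3])@p['T'][:3,:3]*[1,-1,-1]; u=c@np.array(p['mtx']).T
    return u[:,:2]/u[:,2:]
E
python3 - <<'E'
from h import *
p=camera_params('top');p={k:np.array(v) for k,v in p.items()}
f=lambda x,y:(y/2.28+100,x/2.28+160)
for n,c in dict(w=(201,103),p=(254,104),g=(307,107),y=(358,108)).items(): print(n,ray(p,*f(*c),.114).round(3))
for n,c in dict(w=(209,151),p=(259,153),g=(309,155),y=(358,157)).items(): print('strip',n,ray(p,*f(*c),.032).round(3))
b=[]
for c in [(522,127),(573,137),(621,147),(668,157)]: b.append(ray(p,*f(*c),.015)); print(b[-1].round(3))
d=b[3]-b[0];print(np.linalg.norm(d),np.degrees(np.arctan2(d[1],d[0])))
E
```

```text
w [0.56  0.294 0.114]
p [0.56  0.231 0.114]
g [0.557 0.169 0.114]
y [0.557 0.108 0.114]
strip w [0.519 0.294 0.032]
strip p [0.518 0.231 0.032]
strip g [0.517 0.169 0.032]
strip y [0.515 0.108 0.032]
[ 0.561 -0.099  0.015]
[ 0.55  -0.164  0.015]
[ 0.538 -0.224  0.015]
[ 0.526 -0.283  0.015]
0.1874350618260253 -100.82858306299399
```

```bash
r='' ; python3 -m crank '[{"dx":0.82,"dy":-0.94,"dz":0.15,"rz":-0.068},{"dx":0.82,"dy":-0.94,"dz":0.15,"rz":-0.068},{"dx":0.82,"dy":-0.94,"dz":0.15,"rz":-0.068},{"dx":0.82,"dy":-0.94,"dz":0.15,"rz":-0.068},{"dx":0.82,"dy":-0.94,"dz":0.15,"rz":-0.068},{"dx":0.82,"dy":-0.94,"dz":0.15,"rz":-0.068}]' -1
python3 -m crank '[{"dx":0.82,"dy":-0.94,"dz":0.15,"rz":-0.068},{"dx":0.82,"dy":-0.94,"dz":0.15,"rz":-0.068},{"dx":0.82,"dy":-0.94,"dz":0.15,"rz":-0.068},{"dx":0.82,"dy":-0.94,"dz":0.15,"rz":-0.068},{"dx":0.82,"dy":-0.94,"dz":0.15,"rz":-0.068},{"dx":0.82,"dy":-0.94,"dz":0.15,"rz":-0.068}]' -1
python3 -m crank '[{"dx":0.82,"dy":-0.94,"rz":-0.068},{"dx":0.82,"dy":-0.94,"rz":-0.068},{"dx":0.82,"dy":-0.94,"rz":-0.068},{"dx":0.82,"dy":-0.94,"rz":-0.068},{"dx":0.82,"dy":-0.94,"rz":-0.068},{"dx":0.82,"dy":-0.94,"rz":-0.068},{"dx":0.82,"dy":-0.94,"rz":-0.068},{"dx":0.82,"dy":-0.94,"rz":-0.068}]' -1
python3 - <<'E'
from h import *
p=camera_params('wrist');im=capture('wrist');cv2.imwrite('pics/w1.png',im[:,:,::-1])
np.savez('w1.npz',**p)
for n in ['purple','yellow','green','white']:
  for k,z in (('block_',.024),('seat_',.02)):
    print(k+n,[(np.round(d['position']).tolist(),round(d['confidence'],2),ray(p,*d['position'],z).round(3)[:2].tolist()) for d in tip_of('wrist',k+n)][:2])
E
```

```text
block_purple []
seat_purple []
block_yellow []
seat_yellow []
block_green [([282.0, 116.0], 0.97, [0.243, 0.368]), ([348.0, 5.0], 0.79, [0.288, 0.203])]
seat_green []
block_white []
seat_white []invalid input at $[0]: expected keys dx, dy, dz, rx, ry, rz
invalid input at $[0]: expected keys dx, dy, dz, rx, ry, rz
invalid input at $[0]: expected keys dx, dy, dz, rx, ry, rz
```

View pics/w1.png

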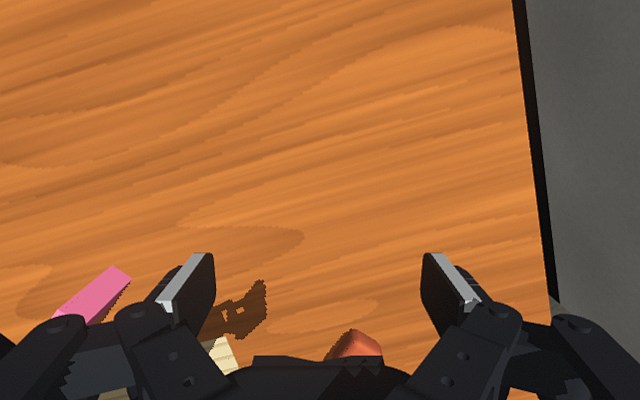

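The picture shows the fingers at the bottom (rows over 250) and a pink decoy at (90,290). The moves were refused because every row needs all six keys, so I'll retype them.

```bash
python3 -m crank '[{"dx":0.82,"dy":-1,"dz":0.15,"rx":0,"ry":0,"rz":-0.068},{"dx":0.82,"dy":-1,"dz":0.15,"rx":0,"ry":0,"rz":-0.068},{"dx":0.82,"dy":-1,"dz":0.15,"rx":0,"ry":0,"rz":-0.068},{"dx":0.82,"dy":-1,"dz":0.15,"rx":0,"ry":0,"rz":-0.068},{"dx":0.82,"dy":-1,"dz":0.15,"rx":0,"ry":0,"rz":-0.068},{"dx":0.82,"dy":-1,"dz":0.15,"rx":0,"ry":0,"rz":-0.068}]' -1
python3 -m crank '[{"dx":0.82,"dy":-1,"dz":0.15,"rx":0,"ry":0,"rz":-0.068},{"dx":0.82,"dy":-1,"dz":0.15,"rx":0,"ry":0,"rz":-0.068},{"dx":0.82,"dy":-1,"dz":0.15,"rx":0,"ry":0,"rz":-0.068},{"dx":0.82,"dy":-1,"dz":0.15,"rx":0,"ry":0,"rz":-0.068},{"dx":0.82,"dy":-1,"dz":0.15,"rx":0,"ry":0,"rz":-0.068},{"dx":0.82,"dy":-1,"dz":0.15,"rx":0,"ry":0,"rz":-0.068}]' -1
python3 -m crank '[{"dx":0.82,"dy":-1,"dz":0,"rx":0,"ry":0,"rz":-0.068},{"dx":0.82,"dy":-1,"dz":0,"rx":0,"ry":0,"rz":-0.068},{"dx":0.82,"dy":-1,"dz":0,"rx":0,"ry":0,"rz":-0.068},{"dx":0.82,"dy":-1,"dz":0,"rx":0,"ry":0,"rz":-0.068},{"dx":0.82,"dy":-1,"dz":0,"rx":0,"ry":0,"rz":-0.068},{"dx":0.82,"dy":-1,"dz":0,"rx":0,"ry":0,"rz":-0.068},{"dx":0.82,"dy":-1,"dz":0,"rx":0,"ry":0,"rz":-0.068},{"dx":0.82,"dy":-1,"dz":0,"rx":0,"ry":0,"rz":-0.068}]' -1
python3 - <<'E'
from h import *
p=camera_params('wrist');im=capture('wrist');cv2.imwrite('pics/w2.png',im[:,:,::-1])
np.savez('w2.npz',**p)
for n in ['purple','yellow','green','white']:
  for k,z in (('block_',.024),('seat_',.02)):
    print(k+n,[(np.round(d['position']).tolist(),round(d['confidence'],2),ray(p,*d['position'],z).round(3)[:2].tolist()) for d in tip_of('wrist',k+n)][:2])
E
```

```text
t: 2.1
position: [0.3113, 0.4679, 0.2551]
ee_rot: [0.002, 0.353, 0.936, -0.0]
contact_force: [0.4, -1.4, -0.2]
opening: 0.999
finger_force: 0.0
t: 2.6
position: [0.4333, 0.3177, 0.2777]
ee_rot: [0.003, 0.543, 0.84, 0.0]
contact_force: [0.4, -0.6, -0.4]
opening: 1.002
finger_force: 0.0
t: 3.27
position: [0.5503, 0.1755, 0.276]
ee_rot: [-0.001, 0.705, 0.709, -0.0]
contact_force: [0.1, 0.6, 0.7]
opening: 0.999
finger_force: 0.0
block_purple [([105.0, 324.0], 0.87, [0.556, 0.238])]
seat_purple []
block_yellow [([212.0, 317.0], 0.98, [0.549, 0.114])]
seat_yellow [([213.0, 317.0], 0.66, [0.549, 0.111]), ([52.0, 322.0], 0.21, [0.553, 0.292])]
block_green [([157.0, 114.0], 0.72, [0.316, 0.178]), ([161.0, 317.0], 0.65, [0.549, 0.176])]
seat_green [([163.0, 317.0], 0.6, [0.549, 0.172])]
block_white [([46.0, 324.0], 0.76, [0.555, 0.298])]
seat_white [([46.0, 321.0], 0.91, [0.552, 0.298])]
```

View pics/w2.png

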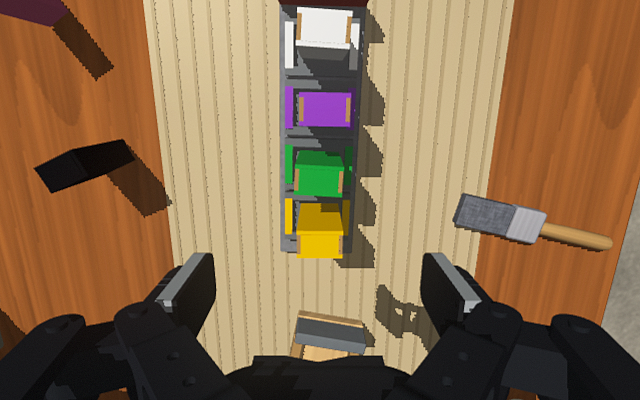

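The wrist view shows white (322,26), purple (325,109), green (319,181) and yellow (320,245) in a straight row, with the store's grey stop at (332,332).

```bash
python3 - <<'E'
from h import *
p=np.load('w2.npz')
for n,r,c in [('w',26,325),('p',109,325),('g',181,319),('y',245,320)]: print(n,ray(p,r,c,.114).round(4))
im=cv2.imread('pics/w2.png')[0:262,260:390]
cv2.imwrite('pics/w2c.png',cv2.resize(im[:],None,fx=2.25,fy=2.25,interpolation=cv2.INTER_CUBIC))
E
```

```text
w [0.5545 0.3004 0.114 ]
p [0.5554 0.236  0.114 ]
g [0.5508 0.173  0.114 ]
y [0.5523 0.1106 0.114 ]
```

View pics/w2c.png

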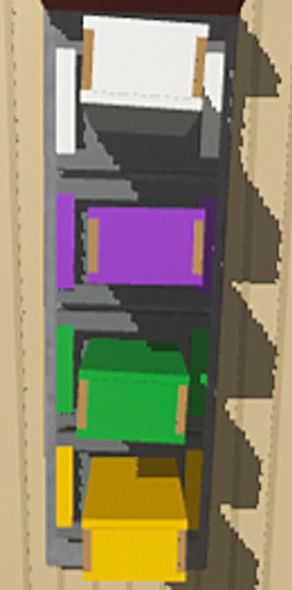

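```bash
python3 -m crank '[{"dx":0.03,"dy":0.82,"dz":0,"rx":0,"ry":0,"rz":0},{"dx":0.03,"dy":0.82,"dz":0,"rx":0,"ry":0,"rz":0},{"dx":0.03,"dy":0.82,"dz":0,"rx":0,"ry":0,"rz":0},{"dx":0.03,"dy":0.82,"dz":0,"rx":0,"ry":0,"rz":0},{"dx":0.03,"dy":0.82,"dz":-0.6,"rx":0,"ry":0,"rz":0},{"dx":0.03,"dy":0.82,"dz":-0.6,"rx":0,"ry":0,"rz":0},{"dx":0.03,"dy":0.82,"dz":-0.6,"rx":0,"ry":0,"rz":0},{"dx":0.03,"dy":0.82,"dz":-0.6,"rx":0,"ry":0,"rz":0}]' -1
python3 -m crank '[{"dx":0,"dy":0,"dz":-0.2,"rx":0,"ry":0,"rz":0},{"dx":0,"dy":0,"dz":-0.4,"rx":0,"ry":0,"rz":0},{"dx":0,"dy":0,"dz":-0.6,"rx":0,"ry":0,"rz":0},{"dx":0,"dy":0,"dz":-0.75,"rx":0,"ry":0,"rz":0},{"dx":0,"dy":0,"dz":-0.75,"rx":0,"ry":0,"rz":0},{"dx":0,"dy":0,"dz":-0.75,"rx":0,"ry":0,"rz":0}]' -1
python3 -m crank '[{"dx":0,"dy":0,"dz":0,"rx":0,"ry":0,"rz":0},{"dx":0,"dy":0,"dz":0,"rx":0,"ry":0,"rz":0},{"dx":0,"dy":0,"dz":0,"rx":0,"ry":0,"rz":0},{"dx":0,"dy":0,"dz":0,"rx":0,"ry":0,"rz":0},{"dx":0,"dy":0,"dz":0,"rx":0,"ry":0,"rz":0},{"dx":0,"dy":0,"dz":0,"rx":0,"ry":0,"rz":0},{"dx":0,"dy":0,"dz":0,"rx":0,"ry":0,"rz":0},{"dx":0,"dy":0,"dz":0,"rx":0,"ry":0,"rz":0},{"dx":0,"dy":0,"dz":0,"rx":0,"ry":0,"rz":0},{"dx":0,"dy":0,"dz":0,"rx":0,"ry":0,"rz":0}]' 1 40
```

```text
t: 4.38
position: [0.5533, 0.2961, 0.1837]
ee_rot: [-0.001, 0.705, 0.709, -0.003]
contact_force: [-0.7, 0.6, -0.4]
opening: 1.0
finger_force: 0.0
t: 4.88
position: [0.5567, 0.2972, 0.0753]
ee_rot: [0.0, 0.705, 0.709, 0.001]
contact_force: [0.4, 0.4, 0.3]
opening: 0.998
finger_force: 0.0
t: 5.72
position: [0.5564, 0.2975, 0.0757]
ee_rot: [0.0, 0.705, 0.709, 0.001]
contact_force: [-1.7, 0.3, 7.6]
opening: 0.514
finger_force: 42.4
```

```bash
python3 -m crank '[{"dx":0,"dy":0,"dz":0.2,"rx":0,"ry":0,"rz":0},{"dx":0,"dy":0,"dz":0.4,"rx":0,"ry":0,"rz":0},{"dx":0,"dy":0,"dz":0.65,"rx":0,"ry":0,"rz":0},{"dx":0,"dy":0,"dz":0.9,"rx":0,"ry":0,"rz":0},{"dx":0,"dy":0,"dz":1,"rx":0,"ry":0,"rz":0},{"dx":0,"dy":0,"dz":1,"rx":0,"ry":0,"rz":0}]'
python3 -m crank '[{"dx":0,"dy":-0.2,"dz":0,"rx":0,"ry":0,"rz":0},{"dx":0,"dy":-0.45,"dz":0,"rx":0,"ry":0,"rz":0},{"dx":0,"dy":-0.7,"dz":0,"rx":0,"ry":0,"rz":0},{"dx":0,"dy":-0.95,"dz":0,"rx":0,"ry":0,"rz":0}]'
python3 -m crank '[{"dx":0,"dy":-0.25,"dz":0,"rx":0,"ry":0,"rz":0},{"dx":0,"dy":-0.5,"dz":0,"rx":0,"ry":0,"rz":0},{"dx":0,"dy":-0.75,"dz":0,"rx":0,"ry":0,"rz":0},{"dx":0,"dy":-1,"dz":0,"rx":0,"ry":0,"rz":0}]'
python3 -m crank '[{"dx":0,"dy":-0.25,"dz":0,"rx":0,"ry":0,"rz":-0.015},{"dx":0,"dy":-0.5,"dz":0,"rx":0,"ry":0,"rz":-0.03},{"dx":0,"dy":-0.75,"dz":0,"rx":0,"ry":0,"rz":-0.03},{"dx":0,"dy":-1,"dz":0,"rx":0,"ry":0,"rz":-0.03}]'
python3 -m crank '[{"dx":0,"dy":-0.25,"dz":0,"rx":0,"ry":0,"rz":0},{"dx":0,"dy":-0.5,"dz":0,"rx":0,"ry":0,"rz":0},{"dx":0,"dy":-0.7,"dz":0,"rx":0,"ry":0,"rz":0},{"dx":0,"dy":-0.7,"dz":0,"rx":0,"ry":0,"rz":0},{"dx":0,"dy":-0.7,"dz":0,"rx":0,"ry":0,"rz":0}]'
python3 - <<'E'
from h import *
p=camera_params('wrist');im=capture('wrist');cv2.imwrite('pics/w3.png',im[:,:,::-1])
np.savez('w3.npz',**p)
E
```

```text
t: 6.22
position: [0.5582, 0.298, 0.2291]
ee_rot: [0.001, 0.705, 0.709, 0.005]
contact_force: [1.8, -0.1, -1.2]
opening: 0.512
finger_force: 41.8
t: 6.55
position: [0.5543, 0.1532, 0.2228]
ee_rot: [-0.0, 0.705, 0.709, -0.001]
contact_force: [-0.4, -0.5, -0.1]
opening: 0.511
finger_force: 41.7
t: 6.88
position: [0.5543, 0.0029, 0.223]
ee_rot: [-0.001, 0.705, 0.709, -0.001]
contact_force: [1.5, -0.6, -1.8]
opening: 0.51
finger_force: 41.7
t: 7.22
position: [0.5544, -0.1468, 0.2229]
ee_rot: [-0.001, 0.769, 0.639, -0.001]
contact_force: [1.2, 1.1, -0.5]
opening: 0.509
finger_force: 41.7
t: 7.63
position: [0.554, -0.2529, 0.2228]
ee_rot: [-0.0, 0.77, 0.638, -0.001]
contact_force: [0.1, 1.3, -0.7]
opening: 0.515
finger_force: 41.7
```

View pics/w3.png

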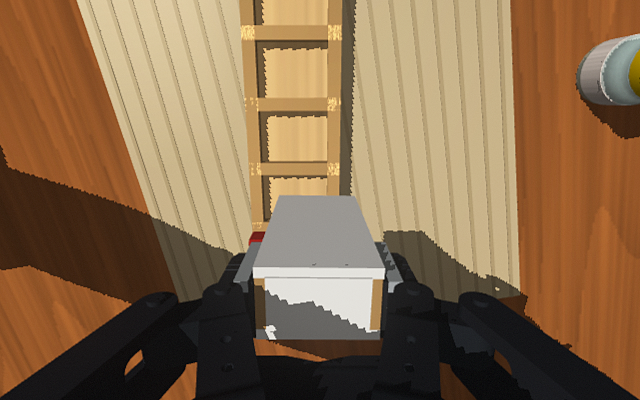

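The wrist view shows the rack with ribs at rows 32, 104 and 169 (mid columns 291, 292, 293), and the red stop at row 238 just behind the held block. The white block hangs straight.

```bash
python3 - <<'E'
from h import *
p=np.load('w3.npz')
R=[ray(p,r,c,.027)[:2] for r,c in [(32,291),(104,292),(169,293.5)]]
print(np.round(R,4).tolist())
d=R[0]-R[2];d/=np.linalg.norm(d);m=np.mean(R,0);print(m,np.degrees(np.arctan2(-d[0],d[1])))
for k in (93,31,-31,-93): print(k,(m+d*k/1000).round(4))
E
```

```text
[[0.5531, -0.1249], [0.5412, -0.1858], [0.5299, -0.247]]
[ 0.54137756 -0.18589387] -10.768574728005346
93 [ 0.5588 -0.0945]
31 [ 0.5472 -0.1554]
-31 [ 0.5356 -0.2163]
-93 [ 0.524  -0.2773]
```

```bash
python3 -m crank '[{"dx":0.03,"dy":0.25,"dz":0,"rx":0,"ry":0,"rz":0},{"dx":0.03,"dy":0.5,"dz":0,"rx":0,"ry":0,"rz":0},{"dx":0.03,"dy":0.75,"dz":0,"rx":0,"ry":0,"rz":0},{"dx":0.03,"dy":1,"dz":0,"rx":0,"ry":0,"rz":0},{"dx":0.03,"dy":1,"dz":0,"rx":0,"ry":0,"rz":0}]'
python3 -m crank '[{"dx":0,"dy":0.04,"dz":0,"rx":0,"ry":0,"rz":0},{"dx":0,"dy":0.04,"dz":-0.2,"rx":0,"ry":0,"rz":0},{"dx":0,"dy":0.04,"dz":-0.4,"rx":0,"ry":0,"rz":0},{"dx":0,"dy":0.04,"dz":-0.6,"rx":0,"ry":0,"rz":0},{"dx":0,"dy":0.04,"dz":-0.75,"rx":0,"ry":0,"rz":0},{"dx":0,"dy":0.04,"dz":-0.85,"rx":0,"ry":0,"rz":0},{"dx":0,"dy":0.04,"dz":-0.93,"rx":0,"ry":0,"rz":0},{"dx":0,"dy":0.04,"dz":-0.98,"rx":0,"ry":0,"rz":0},{"dx":0,"dy":0.04,"dz":-0.98,"rx":0,"ry":0,"rz":0},{"dx":0,"dy":0.04,"dz":-0.98,"rx":0,"ry":0,"rz":0}]'
```

```text
t: 8.1
position: [0.5599, -0.087, 0.2224]
ee_rot: [-0.005, 0.764, 0.645, 0.002]
contact_force: [0.7, 1.4, -1.1]
opening: 0.512
finger_force: 41.7
t: 8.93
position: [0.5602, -0.0946, 0.0771]
ee_rot: [0.0, 0.769, 0.639, 0.0]
contact_force: [-0.8, 0.5, -0.4]
opening: 0.51
finger_force: 41.8
```

```bash
python3 -m crank '[{"dx":-0.01,"dy":-0.015,"dz":-0.02,"rx":0,"ry":0,"rz":0},{"dx":-0.01,"dy":-0.015,"dz":-0.035,"rx":0,"ry":0,"rz":0},{"dx":-0.01,"dy":-0.015,"dz":-0.05,"rx":0,"ry":0,"rz":0},{"dx":-0.01,"dy":-0.015,"dz":-0.065,"rx":0,"ry":0,"rz":0},{"dx":-0.01,"dy":-0.015,"dz":-0.065,"rx":0,"ry":0,"rz":0},{"dx":-0.01,"dy":-0.015,"dz":-0.065,"rx":0,"ry":0,"rz":0}]'
```

```text
t: 9.43
position: [0.5585, -0.0966, 0.067]
ee_rot: [-0.0, 0.769, 0.639, 0.0]
contact_force: [0.5, -0.8, -0.6]
opening: 0.51
finger_force: 41.8
```

```bash
python3 -m crank '[{"dx":0,"dy":0,"dz":0,"rx":0,"ry":0,"rz":0},{"dx":0,"dy":0,"dz":0,"rx":0,"ry":0,"rz":0},{"dx":0,"dy":0,"dz":0,"rx":0,"ry":0,"rz":0},{"dx":0,"dy":0,"dz":0,"rx":0,"ry":0,"rz":0},{"dx":0,"dy":0,"dz":0,"rx":0,"ry":0,"rz":0},{"dx":0,"dy":0,"dz":0,"rx":0,"ry":0,"rz":0},{"dx":0,"dy":0,"dz":0,"rx":0,"ry":0,"rz":0},{"dx":0,"dy":0,"dz":0,"rx":0,"ry":0,"rz":0}]' -1
python3 -m crank '[{"dx":0,"dy":0,"dz":0.1,"rx":0,"ry":0,"rz":0},{"dx":0,"dy":0,"dz":0.3,"rx":0,"ry":0,"rz":0},{"dx":0,"dy":0,"dz":0.5,"rx":0,"ry":0,"rz":0},{"dx":0,"dy":0,"dz":0.7,"rx":0,"ry":0,"rz":0},{"dx":0,"dy":0.2,"dz":0.8,"rx":0,"ry":0,"rz":0},{"dx":0,"dy":0.4,"dz":0.8,"rx":0,"ry":0,"rz":0},{"dx":0,"dy":0.6,"dz":0.8,"rx":0,"ry":0,"rz":0},{"dx":0,"dy":0.8,"dz":0.8,"rx":0,"ry":0,"rz":0},{"dx":0,"dy":1,"dz":0.8,"rx":0,"ry":0,"rz":0}]'
python3 -m crank '[{"dx":0,"dy":0.25,"dz":0,"rx":0,"ry":0,"rz":0.015},{"dx":0,"dy":0.5,"dz":0,"rx":0,"ry":0,"rz":0.03},{"dx":0,"dy":0.75,"dz":0,"rx":0,"ry":0,"rz":0.03},{"dx":0,"dy":1,"dz":0,"rx":0,"ry":0,"rz":0.03}]'
python3 -m crank '[{"dx":-0.02,"dy":0.21,"dz":0,"rx":0,"ry":0,"rz":0},{"dx":-0.02,"dy":0.21,"dz":0,"rx":0,"ry":0,"rz":0},{"dx":-0.02,"dy":0.21,"dz":0,"rx":0,"ry":0,"rz":0},{"dx":-0.02,"dy":0.21,"dz":0,"rx":0,"ry":0,"rz":0}]'
python3 - <<'E'
from h import *
cv2.imwrite('pics/t2.png',cv2.resize(capture('top')[100:200,220:500,::-1],None,fx=2.5,fy=2.5,interpolation=cv2.INTER_CUBIC))
E
```

```text
t: 10.1
position: [0.5585, -0.0967, 0.0671]
ee_rot: [0.0, 0.769, 0.639, 0.0]
contact_force: [0.1, -0.6, 0.5]
opening: 0.997
finger_force: 0.0
t: 10.85
position: [0.5583, 0.0547, 0.1873]
ee_rot: [0.0, 0.769, 0.639, 0.0]
contact_force: [0.6, 0.3, -0.9]
opening: 1.002
finger_force: 0.0
t: 11.18
position: [0.5582, 0.205, 0.1872]
ee_rot: [-0.0, 0.705, 0.709, 0.0]
contact_force: [1.1, -0.2, -0.3]
opening: 1.002
finger_force: 0.0
t: 11.52
position: [0.5554, 0.234, 0.1869]
ee_rot: [0.0, 0.705, 0.709, -0.0]
contact_force: [0.1, -0.4, -0.9]
opening: 1.0
finger_force: 0.0
```

View pics/t2.png

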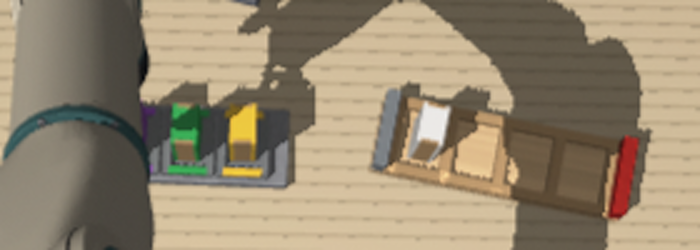

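White stands upright in the bay next to the grey stop (430,130). Next is purple.

```bash
python3 -m crank '[{"dx":0,"dy":0.01,"dz":-0.2,"rx":0,"ry":0,"rz":0},{"dx":0,"dy":0.01,"dz":-0.4,"rx":0,"ry":0,"rz":0},{"dx":0,"dy":0.01,"dz":-0.6,"rx":0,"ry":0,"rz":0},{"dx":0,"dy":0.01,"dz":-0.74,"rx":0,"ry":0,"rz":0},{"dx":0,"dy":0.01,"dz":-0.74,"rx":0,"ry":0,"rz":0},{"dx":0,"dy":0.01,"dz":-0.74,"rx":0,"ry":0,"rz":0}]' -1
python3 -m crank '[{"dx":0,"dy":0,"dz":0,"rx":0,"ry":0,"rz":0},{"dx":0,"dy":0,"dz":0,"rx":0,"ry":0,"rz":0},{"dx":0,"dy":0,"dz":0,"rx":0,"ry":0,"rz":0},{"dx":0,"dy":0,"dz":0,"rx":0,"ry":0,"rz":0},{"dx":0,"dy":0,"dz":0,"rx":0,"ry":0,"rz":0},{"dx":0,"dy":0,"dz":0,"rx":0,"ry":0,"rz":0},{"dx":0,"dy":0,"dz":0,"rx":0,"ry":0,"rz":0},{"dx":0,"dy":0,"dz":0,"rx":0,"ry":0,"rz":0},{"dx":0,"dy":0,"dz":0,"rx":0,"ry":0,"rz":0},{"dx":0,"dy":0,"dz":0,"rx":0,"ry":0,"rz":0}]' 1 40
python3 -m crank '[{"dx":0,"dy":0,"dz":0.2,"rx":0,"ry":0,"rz":0},{"dx":0,"dy":0,"dz":0.4,"rx":0,"ry":0,"rz":0},{"dx":0,"dy":0,"dz":0.65,"rx":0,"ry":0,"rz":0},{"dx":0,"dy":0,"dz":0.9,"rx":0,"ry":0,"rz":0},{"dx":0,"dy":0,"dz":1,"rx":0,"ry":0,"rz":0},{"dx":0,"dy":0,"dz":1,"rx":0,"ry":0,"rz":0}]'
```

```text
t: 12.07
position: [0.5554, 0.2342, 0.0757]
ee_rot: [-0.0, 0.706, 0.708, -0.001]
contact_force: [0.1, 0.3, 1.1]
opening: 0.998
finger_force: 0.0
t: 12.9
position: [0.5564, 0.2366, 0.0776]
ee_rot: [0.0, 0.705, 0.709, 0.001]
contact_force: [-0.4, -0.5, 6.5]
opening: 0.508
finger_force: 41.5
t: 13.4
position: [0.5582, 0.237, 0.2311]
ee_rot: [0.002, 0.705, 0.709, 0.004]
contact_force: [1.1, -0.7, -1.5]
opening: 0.51
finger_force: 41.3
```

```bash
python3 -m crank '[{"dx":0,"dy":-0.2,"dz":0,"rx":0,"ry":0,"rz":0},{"dx":0,"dy":-0.45,"dz":0,"rx":0,"ry":0,"rz":0},{"dx":0,"dy":-0.7,"dz":0,"rx":0,"ry":0,"rz":0},{"dx":0,"dy":-1,"dz":0,"rx":0,"ry":0,"rz":0},{"dx":0,"dy":-1,"dz":0,"rx":0,"ry":0,"rz":0}]'
python3 -m crank '[{"dx":0,"dy":-0.25,"dz":0,"rx":0,"ry":0,"rz":-0.015},{"dx":0,"dy":-0.5,"dz":0,"rx":0,"ry":0,"rz":-0.03},{"dx":0,"dy":-0.75,"dz":0,"rx":0,"ry":0,"rz":-0.03},{"dx":0,"dy":-1,"dz":0,"rx":0,"ry":0,"rz":-0.03}]'
python3 -m crank '[{"dx":-0.06,"dy":-0.25,"dz":0,"rx":0,"ry":0,"rz":0},{"dx":-0.06,"dy":-0.45,"dz":0,"rx":0,"ry":0,"rz":0},{"dx":-0.06,"dy":-0.61,"dz":0,"rx":0,"ry":0,"rz":0},{"dx":-0.06,"dy":-0.61,"dz":0,"rx":0,"ry":0,"rz":0},{"dx":-0.06,"dy":-0.61,"dz":0,"rx":0,"ry":0,"rz":0},{"dx":-0.06,"dy":-0.61,"dz":0,"rx":0,"ry":0,"rz":0}]'
```

```text
t: 13.82
position: [0.5546, 0.0758, 0.2259]
ee_rot: [0.002, 0.709, 0.705, -0.003]
contact_force: [-0.2, -0.8, 0.4]
opening: 0.513
finger_force: 41.3
t: 14.15
position: [0.5545, -0.0648, 0.2251]
ee_rot: [-0.001, 0.769, 0.64, -0.001]
contact_force: [0.8, -0.3, -0.6]
opening: 0.509
finger_force: 41.3
t: 14.65
position: [0.5461, -0.154, 0.2252]
ee_rot: [-0.001, 0.769, 0.64, -0.0]
contact_force: [0.5, -0.2, -2.0]
opening: 0.512
finger_force: 41.3
```

Above bay 2 and on target. Descend from 0.2252 to about 0.0685.

```bash
python3 -m crank '[{"dx":0,"dy":0,"dz":-0.2,"rx":0,"ry":0,"rz":0},{"dx":0,"dy":0,"dz":-0.4,"rx":0,"ry":0,"rz":0},{"dx":0,"dy":0,"dz":-0.6,"rx":0,"ry":0,"rz":0},{"dx":0,"dy":0,"dz":-0.75,"rx":0,"ry":0,"rz":0},{"dx":0,"dy":0,"dz":-0.85,"rx":0,"ry":0,"rz":0},{"dx":0,"dy":0,"dz":-0.93,"rx":0,"ry":0,"rz":0},{"dx":0,"dy":0,"dz":-0.98,"rx":0,"ry":0,"rz":0},{"dx":0,"dy":0,"dz":-0.98,"rx":0,"ry":0,"rz":0},{"dx":0,"dy":0,"dz":-0.98,"rx":0,"ry":0,"rz":0}]'
python3 -m crank '[{"dx":0.005,"dy":0,"dz":-0.02,"rx":0,"ry":0,"rz":0},{"dx":0.005,"dy":0,"dz":-0.035,"rx":0,"ry":0,"rz":0},{"dx":0.005,"dy":0,"dz":-0.05,"rx":0,"ry":0,"rz":0},{"dx":0.005,"dy":0,"dz":-0.06,"rx":0,"ry":0,"rz":0},{"dx":0.005,"dy":0,"dz":-0.06,"rx":0,"ry":0,"rz":0},{"dx":0.005,"dy":0,"dz":-0.06,"rx":0,"ry":0,"rz":0}]'
```

```text
t: 15.4
position: [0.5468, -0.1548, 0.0793]
ee_rot: [0.0, 0.769, 0.64, 0.0]
contact_force: [0.1, 0.8, -0.1]
opening: 0.507
finger_force: 41.3
t: 15.9
position: [0.5472, -0.1553, 0.0701]
ee_rot: [-0.0, 0.769, 0.639, 0.0]
contact_force: [-0.2, 0.6, -1.0]
opening: 0.507
finger_force: 41.3
```

```bash
python3 -m crank '[{"dx":0,"dy":0,"dz":-0.005,"rx":0,"ry":0,"rz":0},{"dx":0,"dy":0,"dz":-0.01,"rx":0,"ry":0,"rz":0},{"dx":0,"dy":0,"dz":-0.012,"rx":0,"ry":0,"rz":0},{"dx":0,"dy":0,"dz":-0.012,"rx":0,"ry":0,"rz":0}]'
python3 -m crank '[{"dx":0,"dy":0,"dz":0,"rx":0,"ry":0,"rz":0},{"dx":0,"dy":0,"dz":0,"rx":0,"ry":0,"rz":0},{"dx":0,"dy":0,"dz":0,"rx":0,"ry":0,"rz":0},{"dx":0,"dy":0,"dz":0,"rx":0,"ry":0,"rz":0},{"dx":0,"dy":0,"dz":0,"rx":0,"ry":0,"rz":0},{"dx":0,"dy":0,"dz":0,"rx":0,"ry":0,"rz":0},{"dx":0,"dy":0,"dz":0,"rx":0,"ry":0,"rz":0},{"dx":0,"dy":0,"dz":0,"rx":0,"ry":0,"rz":0}]' -1
python3 -m crank '[{"dx":0,"dy":0,"dz":0.1,"rx":0,"ry":0,"rz":0},{"dx":0,"dy":0,"dz":0.3,"rx":0,"ry":0,"rz":0},{"dx":0,"dy":0,"dz":0.5,"rx":0,"ry":0,"rz":0},{"dx":0,"dy":0,"dz":0.7,"rx":0,"ry":0,"rz":0},{"dx":0,"dy":0.2,"dz":0.8,"rx":0,"ry":0,"rz":0},{"dx":0,"dy":0.4,"dz":0.8,"rx":0,"ry":0,"rz":0},{"dx":0,"dy":0.6,"dz":0.8,"rx":0,"ry":0,"rz":0},{"dx":0,"dy":0.8,"dz":0.8,"rx":0,"ry":0,"rz":0},{"dx":0,"dy":1,"dz":0.8,"rx":0,"ry":0,"rz":0}]'
python3 -m crank '[{"dx":0,"dy":0.25,"dz":0,"rx":0,"ry":0,"rz":0.015},{"dx":0,"dy":0.5,"dz":0,"rx":0,"ry":0,"rz":0.03},{"dx":0,"dy":0.75,"dz":0,"rx":0,"ry":0,"rz":0.03},{"dx":0,"dy":1,"dz":0,"rx":0,"ry":0,"rz":0.03}]'
python3 -m crank '[{"dx":0.025,"dy":0.185,"dz":0,"rx":0,"ry":0,"rz":0},{"dx":0.025,"dy":0.185,"dz":0,"rx":0,"ry":0,"rz":0},{"dx":0.025,"dy":0.185,"dz":0,"rx":0,"ry":0,"rz":0},{"dx":0.025,"dy":0.185,"dz":0,"rx":0,"ry":0,"rz":0}]'
python3 - <<'E'
from h import *
cv2.imwrite('pics/t3.png',cv2.resize(capture('top')[100:200,220:500,::-1],None,fx=2.5,fy=2.5,interpolation=cv2.INTER_CUBIC))
E
```

```text
t: 16.23
position: [0.5474, -0.1553, 0.0687]
ee_rot: [0.0, 0.769, 0.639, 0.0]
contact_force: [-1.5, 0.5, 3.6]
opening: 0.51
finger_force: 41.7
t: 16.9
position: [0.5472, -0.1552, 0.0682]
ee_rot: [0.0, 0.769, 0.639, 0.0]
contact_force: [-0.0, 0.3, -0.9]
opening: 0.999
finger_force: 0.0
t: 17.65
position: [0.547, -0.0038, 0.1885]
ee_rot: [0.0, 0.769, 0.639, 0.0]
contact_force: [0.4, 0.4, -0.5]
opening: 1.002
finger_force: 0.0
t: 17.98
position: [0.5469, 0.1465, 0.1884]
ee_rot: [-0.0, 0.705, 0.709, 0.0]
contact_force: [0.4, -1.7, -0.4]
opening: 1.002
finger_force: 0.0
t: 18.32
position: [0.5509, 0.1716, 0.1882]
ee_rot: [0.0, 0.705, 0.709, -0.0]
contact_force: [-1.0, -0.9, 0.7]
opening: 1.005
finger_force: 0.0
```

View pics/t3.png

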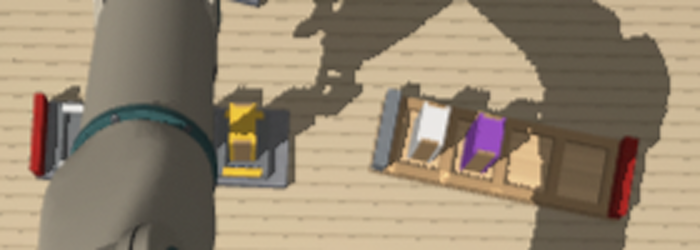

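Purple stands in bay 2 at (483,140). Next is green.

```bash
python3 -m crank '[{"dx":0,"dy":0.01,"dz":-0.2,"rx":0,"ry":0,"rz":0},{"dx":0,"dy":0.01,"dz":-0.4,"rx":0,"ry":0,"rz":0},{"dx":0,"dy":0.01,"dz":-0.6,"rx":0,"ry":0,"rz":0},{"dx":0,"dy":0.01,"dz":-0.75,"rx":0,"ry":0,"rz":0},{"dx":0,"dy":0.01,"dz":-0.75,"rx":0,"ry":0,"rz":0},{"dx":0,"dy":0.01,"dz":-0.75,"rx":0,"ry":0,"rz":0}]' -1
python3 -m crank '[{"dx":0,"dy":0,"dz":0,"rx":0,"ry":0,"rz":0},{"dx":0,"dy":0,"dz":0,"rx":0,"ry":0,"rz":0},{"dx":0,"dy":0,"dz":0,"rx":0,"ry":0,"rz":0},{"dx":0,"dy":0,"dz":0,"rx":0,"ry":0,"rz":0},{"dx":0,"dy":0,"dz":0,"rx":0,"ry":0,"rz":0},{"dx":0,"dy":0,"dz":0,"rx":0,"ry":0,"rz":0},{"dx":0,"dy":0,"dz":0,"rx":0,"ry":0,"rz":0},{"dx":0,"dy":0,"dz":0,"rx":0,"ry":0,"rz":0},{"dx":0,"dy":0,"dz":0,"rx":0,"ry":0,"rz":0},{"dx":0,"dy":0,"dz":0,"rx":0,"ry":0,"rz":0}]' 1 40
python3 -m crank '[{"dx":0,"dy":0,"dz":0.2,"rx":0,"ry":0,"rz":0},{"dx":0,"dy":0,"dz":0.4,"rx":0,"ry":0,"rz":0},{"dx":0,"dy":0,"dz":0.65,"rx":0,"ry":0,"rz":0},{"dx":0,"dy":0,"dz":0.9,"rx":0,"ry":0,"rz":0},{"dx":0,"dy":0,"dz":1,"rx":0,"ry":0,"rz":0},{"dx":0,"dy":0,"dz":1,"rx":0,"ry":0,"rz":0}]'
python3 -m crank '[{"dx":0,"dy":-0.2,"dz":0,"rx":0,"ry":0,"rz":0},{"dx":0,"dy":-0.45,"dz":0,"rx":0,"ry":0,"rz":0},{"dx":0,"dy":-0.7,"dz":0,"rx":0,"ry":0,"rz":0},{"dx":0,"dy":-1,"dz":0,"rx":0,"ry":0,"rz":0},{"dx":0,"dy":-1,"dz":0,"rx":0,"ry":0,"rz":0}]'
python3 -m crank '[{"dx":0,"dy":-0.25,"dz":0,"rx":0,"ry":0,"rz":-0.015},{"dx":0,"dy":-0.5,"dz":0,"rx":0,"ry":0,"rz":-0.03},{"dx":0,"dy":-0.75,"dz":0,"rx":0,"ry":0,"rz":-0.03},{"dx":0,"dy":-1,"dz":0,"rx":0,"ry":0,"rz":-0.03}]'
python3 -m crank '[{"dx":-0.1,"dy":-0.25,"dz":0,"rx":0,"ry":0,"rz":0},{"dx":-0.1,"dy":-0.45,"dz":0,"rx":0,"ry":0,"rz":0},{"dx":-0.1,"dy":-0.59,"dz":0,"rx":0,"ry":0,"rz":0},{"dx":-0.1,"dy":-0.59,"dz":0,"rx":0,"ry":0,"rz":0},{"dx":-0.1,"dy":-0.59,"dz":0,"rx":0,"ry":0,"rz":0},{"dx":-0.1,"dy":-0.59,"dz":0,"rx":0,"ry":0,"rz":0}]'
```

```text
t: 18.87
position: [0.5506, 0.172, 0.0753]
ee_rot: [-0.0, 0.706, 0.708, -0.001]
contact_force: [0.1, -0.9, 0.9]
opening: 1.003
finger_force: 0.0
t: 19.7
position: [0.5519, 0.1742, 0.0773]
ee_rot: [0.001, 0.705, 0.709, 0.001]
contact_force: [-1.4, -0.3, 6.7]
opening: 0.511
finger_force: 39.4
t: 20.2
position: [0.5537, 0.1746, 0.2307]
ee_rot: [0.002, 0.705, 0.709, 0.004]
contact_force: [1.0, -0.3, -2.0]
opening: 0.511
finger_force: 41.3
t: 20.62
position: [0.5498, 0.0136, 0.2258]
ee_rot: [0.002, 0.709, 0.705, -0.002]
contact_force: [-0.7, -1.3, -0.8]
opening: 0.513
finger_force: 41.2
t: 20.95
position: [0.5501, -0.127, 0.2249]
ee_rot: [-0.001, 0.769, 0.64, -0.001]
contact_force: [0.3, 0.2, -1.7]
opening: 0.517
finger_force: 41.2
t: 21.45
position: [0.5357, -0.213, 0.2249]
ee_rot: [-0.001, 0.769, 0.64, 0.0]
contact_force: [0.1, 0.3, -1.2]
opening: 0.514
finger_force: 41.2
```

```bash
python3 -m crank '[{"dx":0,"dy":-0.015,"dz":-0.2,"rx":0,"ry":0,"rz":0},{"dx":0,"dy":-0.015,"dz":-0.4,"rx":0,"ry":0,"rz":0},{"dx":0,"dy":-0.015,"dz":-0.6,"rx":0,"ry":0,"rz":0},{"dx":0,"dy":-0.015,"dz":-0.75,"rx":0,"ry":0,"rz":0},{"dx":0,"dy":-0.015,"dz":-0.85,"rx":0,"ry":0,"rz":0},{"dx":0,"dy":-0.015,"dz":-0.93,"rx":0,"ry":0,"rz":0},{"dx":0,"dy":-0.015,"dz":-0.98,"rx":0,"ry":0,"rz":0},{"dx":0,"dy":-0.015,"dz":-0.98,"rx":0,"ry":0,"rz":0},{"dx":0,"dy":-0.015,"dz":-0.98,"rx":0,"ry":0,"rz":0}]'
python3 -m crank '[{"dx":0,"dy":0,"dz":-0.02,"rx":0,"ry":0,"rz":0},{"dx":0,"dy":0,"dz":-0.035,"rx":0,"ry":0,"rz":0},{"dx":0,"dy":0,"dz":-0.05,"rx":0,"ry":0,"rz":0},{"dx":0,"dy":0,"dz":-0.06,"rx":0,"ry":0,"rz":0},{"dx":0,"dy":0,"dz":-0.068,"rx":0,"ry":0,"rz":0},{"dx":0,"dy":0,"dz":-0.068,"rx":0,"ry":0,"rz":0},{"dx":0,"dy":0,"dz":-0.068,"rx":0,"ry":0,"rz":0}]'
```

```text
t: 22.2
position: [0.5364, -0.2163, 0.079]
ee_rot: [0.0, 0.769, 0.64, 0.0]
contact_force: [0.2, -0.9, -1.2]
opening: 0.516
finger_force: 41.3
t: 22.78
position: [0.536, -0.2168, 0.0686]
ee_rot: [0.0, 0.769, 0.639, 0.0]
contact_force: [0.1, -0.6, -0.8]
opening: 0.514
finger_force: 41.2
```

```bash
python3 -m crank '[{"dx":0,"dy":0,"dz":-0.004,"rx":0,"ry":0,"rz":0},{"dx":0,"dy":0,"dz":-0.004,"rx":0,"ry":0,"rz":0},{"dx":0,"dy":0,"dz":-0.004,"rx":0,"ry":0,"rz":0}]'
python3 -m crank '[{"dx":0,"dy":0,"dz":0,"rx":0,"ry":0,"rz":0},{"dx":0,"dy":0,"dz":0,"rx":0,"ry":0,"rz":0},{"dx":0,"dy":0,"dz":0,"rx":0,"ry":0,"rz":0},{"dx":0,"dy":0,"dz":0,"rx":0,"ry":0,"rz":0},{"dx":0,"dy":0,"dz":0,"rx":0,"ry":0,"rz":0},{"dx":0,"dy":0,"dz":0,"rx":0,"ry":0,"rz":0},{"dx":0,"dy":0,"dz":0,"rx":0,"ry":0,"rz":0},{"dx":0,"dy":0,"dz":0,"rx":0,"ry":0,"rz":0}]' -1
python3 -m crank '[{"dx":0,"dy":0,"dz":0.1,"rx":0,"ry":0,"rz":0},{"dx":0,"dy":0,"dz":0.3,"rx":0,"ry":0,"rz":0},{"dx":0,"dy":0,"dz":0.5,"rx":0,"ry":0,"rz":0},{"dx":0,"dy":0,"dz":0.7,"rx":0,"ry":0,"rz":0},{"dx":0,"dy":0.2,"dz":0.8,"rx":0,"ry":0,"rz":0},{"dx":0,"dy":0.4,"dz":0.8,"rx":0,"ry":0,"rz":0},{"dx":0,"dy":0.6,"dz":0.8,"rx":0,"ry":0,"rz":0},{"dx":0,"dy":0.8,"dz":0.8,"rx":0,"ry":0,"rz":0},{"dx":0,"dy":1,"dz":0.8,"rx":0,"ry":0,"rz":0}]'
python3 -m crank '[{"dx":0,"dy":0.25,"dz":0,"rx":0,"ry":0,"rz":0.015},{"dx":0,"dy":0.5,"dz":0,"rx":0,"ry":0,"rz":0.03},{"dx":0,"dy":0.75,"dz":0,"rx":0,"ry":0,"rz":0.03},{"dx":0,"dy":1,"dz":0,"rx":0,"ry":0,"rz":0.03}]'
python3 -m crank '[{"dx":0.105,"dy":0.19,"dz":0,"rx":0,"ry":0,"rz":0},{"dx":0.105,"dy":0.19,"dz":0,"rx":0,"ry":0,"rz":0},{"dx":0.105,"dy":0.19,"dz":0,"rx":0,"ry":0,"rz":0},{"dx":0.105,"dy":0.19,"dz":0,"rx":0,"ry":0,"rz":0}]'
python3 - <<'E'
from h import *
cv2.imwrite('pics/t4.png',cv2.resize(capture('top')[100:200,220:500,::-1],None,fx=2.5,fy=2.5,interpolation=cv2.INTER_CUBIC))
E
```

```text
t: 23.03
position: [0.536, -0.2169, 0.0684]
ee_rot: [0.0, 0.769, 0.639, 0.0]
contact_force: [-1.4, 0.1, 4.3]
opening: 0.515
finger_force: 41.4
t: 23.7
position: [0.536, -0.2167, 0.0679]
ee_rot: [-0.0, 0.769, 0.639, -0.0]
contact_force: [-0.8, -0.2, 0.5]
opening: 0.997
finger_force: 0.0
t: 24.45
position: [0.5358, -0.0653, 0.1882]
ee_rot: [0.0, 0.769, 0.639, 0.0]
contact_force: [-0.7, 0.1, -0.6]
opening: 1.002
finger_force: 0.0
t: 24.78
position: [0.5357, 0.085, 0.1882]
ee_rot: [-0.0, 0.705, 0.709, 0.0]
contact_force: [0.3, -0.3, 0.2]
opening: 1.002
finger_force: 0.0
t: 25.12
position: [0.5515, 0.1108, 0.1879]
ee_rot: [0.0, 0.705, 0.709, -0.001]
contact_force: [0.8, 0.1, 0.8]
opening: 1.001
finger_force: 0.0
```

View pics/t4.png

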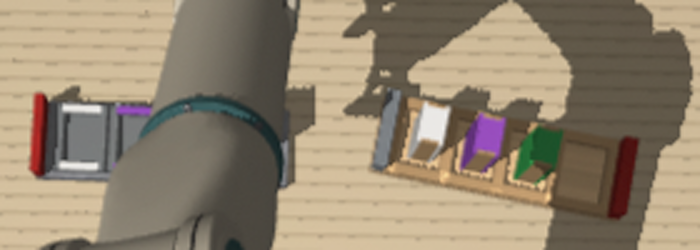

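Green stands in bay 3 at (540,155). Yellow is the last.

```bash
python3 -m crank '[{"dx":0,"dy":0,"dz":-0.2,"rx":0,"ry":0,"rz":0},{"dx":0,"dy":0,"dz":-0.4,"rx":0,"ry":0,"rz":0},{"dx":0,"dy":0,"dz":-0.6,"rx":0,"ry":0,"rz":0},{"dx":0,"dy":0,"dz":-0.75,"rx":0,"ry":0,"rz":0},{"dx":0,"dy":0,"dz":-0.75,"rx":0,"ry":0,"rz":0},{"dx":0,"dy":0,"dz":-0.75,"rx":0,"ry":0,"rz":0}]' -1
python3 -m crank '[{"dx":0,"dy":0,"dz":0,"rx":0,"ry":0,"rz":0},{"dx":0,"dy":0,"dz":0,"rx":0,"ry":0,"rz":0},{"dx":0,"dy":0,"dz":0,"rx":0,"ry":0,"rz":0},{"dx":0,"dy":0,"dz":0,"rx":0,"ry":0,"rz":0},{"dx":0,"dy":0,"dz":0,"rx":0,"ry":0,"rz":0},{"dx":0,"dy":0,"dz":0,"rx":0,"ry":0,"rz":0},{"dx":0,"dy":0,"dz":0,"rx":0,"ry":0,"rz":0},{"dx":0,"dy":0,"dz":0,"rx":0,"ry":0,"rz":0},{"dx":0,"dy":0,"dz":0,"rx":0,"ry":0,"rz":0},{"dx":0,"dy":0,"dz":0,"rx":0,"ry":0,"rz":0}]' 1 40
python3 -m crank '[{"dx":0,"dy":0,"dz":0.2,"rx":0,"ry":0,"rz":0},{"dx":0,"dy":0,"dz":0.4,"rx":0,"ry":0,"rz":0},{"dx":0,"dy":0,"dz":0.65,"rx":0,"ry":0,"rz":0},{"dx":0,"dy":0,"dz":0.9,"rx":0,"ry":0,"rz":0},{"dx":0,"dy":0,"dz":1,"rx":0,"ry":0,"rz":0},{"dx":0,"dy":0,"dz":1,"rx":0,"ry":0,"rz":0}]'
python3 -m crank '[{"dx":0,"dy":-0.2,"dz":0,"rx":0,"ry":0,"rz":0},{"dx":0,"dy":-0.45,"dz":0,"rx":0,"ry":0,"rz":0},{"dx":0,"dy":-0.7,"dz":0,"rx":0,"ry":0,"rz":0},{"dx":0,"dy":-1,"dz":0,"rx":0,"ry":0,"rz":0},{"dx":0,"dy":-1,"dz":0,"rx":0,"ry":0,"rz":0}]'
python3 -m crank '[{"dx":0,"dy":-0.25,"dz":0,"rx":0,"ry":0,"rz":-0.015},{"dx":0,"dy":-0.5,"dz":0,"rx":0,"ry":0,"rz":-0.03},{"dx":0,"dy":-0.75,"dz":0,"rx":0,"ry":0,"rz":-0.03},{"dx":0,"dy":-1,"dz":0,"rx":0,"ry":0,"rz":-0.03}]'
python3 -m crank '[{"dx":-0.18,"dy":-0.25,"dz":0,"rx":0,"ry":0,"rz":0},{"dx":-0.18,"dy":-0.45,"dz":0,"rx":0,"ry":0,"rz":0},{"dx":-0.18,"dy":-0.59,"dz":0,"rx":0,"ry":0,"rz":0},{"dx":-0.18,"dy":-0.59,"dz":0,"rx":0,"ry":0,"rz":0},{"dx":-0.18,"dy":-0.59,"dz":0,"rx":0,"ry":0,"rz":0},{"dx":-0.18,"dy":-0.59,"dz":0,"rx":0,"ry":0,"rz":0}]'
```

```text
t: 25.67
position: [0.551, 0.1098, 0.0751]
ee_rot: [-0.0, 0.706, 0.708, -0.001]
contact_force: [0.2, -0.8, 0.8]
opening: 0.998
finger_force: 0.0
t: 26.5
position: [0.5526, 0.1119, 0.0769]
ee_rot: [0.001, 0.705, 0.709, 0.001]
contact_force: [-1.1, -0.2, 7.5]
opening: 0.508
finger_force: 41.6
t: 27.0
position: [0.5544, 0.1121, 0.2301]
ee_rot: [0.002, 0.705, 0.709, 0.004]
contact_force: [1.2, 0.5, -0.8]
opening: 0.507
finger_force: 41.5
t: 27.42
position: [0.5503, -0.0485, 0.2255]
ee_rot: [0.002, 0.709, 0.705, -0.002]
contact_force: [-0.5, -1.3, -0.4]
opening: 0.511
finger_force: 41.4
t: 27.75
position: [0.551, -0.1891, 0.2244]
ee_rot: [-0.001, 0.769, 0.64, -0.0]
contact_force: [1.2, -0.8, -1.3]
opening: 0.51
finger_force: 41.4
t: 28.25
position: [0.5246, -0.2751, 0.2245]
ee_rot: [-0.001, 0.769, 0.64, 0.0]
contact_force: [0.0, 0.3, -2.3]
opening: 0.515
finger_force: 41.5
```

```bash
python3 -m crank '[{"dx":0,"dy":0,"dz":-0.2,"rx":0,"ry":0,"rz":0},{"dx":0,"dy":0,"dz":-0.4,"rx":0,"ry":0,"rz":0},{"dx":0,"dy":0,"dz":-0.6,"rx":0,"ry":0,"rz":0},{"dx":0,"dy":0,"dz":-0.75,"rx":0,"ry":0,"rz":0},{"dx":0,"dy":0,"dz":-0.85,"rx":0,"ry":0,"rz":0},{"dx":0,"dy":0,"dz":-0.93,"rx":0,"ry":0,"rz":0},{"dx":0,"dy":0,"dz":-0.98,"rx":0,"ry":0,"rz":0},{"dx":0,"dy":0,"dz":-0.98,"rx":0,"ry":0,"rz":0},{"dx":0,"dy":0,"dz":-0.98,"rx":0,"ry":0,"rz":0}]'
python3 -m crank '[{"dx":0,"dy":0,"dz":-0.02,"rx":0,"ry":0,"rz":0},{"dx":0,"dy":0,"dz":-0.035,"rx":0,"ry":0,"rz":0},{"dx":0,"dy":0,"dz":-0.05,"rx":0,"ry":0,"rz":0},{"dx":0,"dy":0,"dz":-0.06,"rx":0,"ry":0,"rz":0},{"dx":0,"dy":0,"dz":-0.07,"rx":0,"ry":0,"rz":0},{"dx":0,"dy":0,"dz":-0.07,"rx":0,"ry":0,"rz":0},{"dx":0,"dy":0,"dz":-0.07,"rx":0,"ry":0,"rz":0}]'
```

```text
t: 29.0
position: [0.5252, -0.2763, 0.0787]
ee_rot: [0.0, 0.769, 0.64, 0.0]
contact_force: [0.2, 0.6, -0.3]
opening: 0.508
finger_force: 41.6
t: 29.58
position: [0.5248, -0.2769, 0.0681]
ee_rot: [0.0, 0.769, 0.639, 0.0]
contact_force: [0.0, -0.8, 0.2]
opening: 0.51
finger_force: 41.5
```

Set it down the last fraction, release, rise and back off along +y so the cameras can see.

```bash
python3 -m crank '[{"dx":0,"dy":0,"dz":-0.004,"rx":0,"ry":0,"rz":0},{"dx":0,"dy":0,"dz":-0.004,"rx":0,"ry":0,"rz":0},{"dx":0,"dy":0,"dz":-0.004,"rx":0,"ry":0,"rz":0}]'
python3 -m crank '[{"dx":0,"dy":0,"dz":0,"rx":0,"ry":0,"rz":0},{"dx":0,"dy":0,"dz":0,"rx":0,"ry":0,"rz":0},{"dx":0,"dy":0,"dz":0,"rx":0,"ry":0,"rz":0},{"dx":0,"dy":0,"dz":0,"rx":0,"ry":0,"rz":0},{"dx":0,"dy":0,"dz":0,"rx":0,"ry":0,"rz":0},{"dx":0,"dy":0,"dz":0,"rx":0,"ry":0,"rz":0},{"dx":0,"dy":0,"dz":0,"rx":0,"ry":0,"rz":0},{"dx":0,"dy":0,"dz":0,"rx":0,"ry":0,"rz":0}]' -1
python3 -m crank '[{"dx":0,"dy":0,"dz":0.1,"rx":0,"ry":0,"rz":0},{"dx":0,"dy":0,"dz":0.3,"rx":0,"ry":0,"rz":0},{"dx":0,"dy":0,"dz":0.5,"rx":0,"ry":0,"rz":0},{"dx":0,"dy":0,"dz":0.7,"rx":0,"ry":0,"rz":0},{"dx":0,"dy":0.2,"dz":0.8,"rx":0,"ry":0,"rz":0},{"dx":0,"dy":0.4,"dz":0.8,"rx":0,"ry":0,"rz":0},{"dx":0,"dy":0.6,"dz":0.8,"rx":0,"ry":0,"rz":0},{"dx":0,"dy":0.8,"dz":0.8,"rx":0,"ry":0,"rz":0},{"dx":0,"dy":1,"dz":0.8,"rx":0,"ry":0,"rz":0}]'
python3 -m crank '[{"dx":0,"dy":0.25,"dz":0,"rx":0,"ry":0,"rz":0},{"dx":0,"dy":0.5,"dz":0,"rx":0,"ry":0,"rz":0},{"dx":0,"dy":0.75,"dz":0,"rx":0,"ry":0,"rz":0},{"dx":0,"dy":1,"dz":0,"rx":0,"ry":0,"rz":0}]'
python3 -m crank '[{"dx":0,"dy":0.25,"dz":0,"rx":0,"ry":0,"rz":0},{"dx":0,"dy":0.5,"dz":0,"rx":0,"ry":0,"rz":0},{"dx":0,"dy":0.75,"dz":0,"rx":0,"ry":0,"rz":0},{"dx":0,"dy":0.75,"dz":0,"rx":0,"ry":0,"rz":0},{"dx":0,"dy":0.75,"dz":0,"rx":0,"ry":0,"rz":0},{"dx":0,"dy":0.75,"dz":0,"rx":0,"ry":0,"rz":0}]'
python3 - <<'E'
from h import *
cv2.imwrite('pics/t5.png',cv2.resize(capture('top')[100:200,220:500,::-1],None,fx=2.5,fy=2.5,interpolation=cv2.INTER_CUBIC))
E
```

```text
t: 29.83
position: [0.5248, -0.2769, 0.068]
ee_rot: [0.0, 0.769, 0.639, 0.0]
contact_force: [-1.9, 0.9, 5.7]
opening: 0.509
finger_force: 42.2
t: 30.5
position: [0.5247, -0.2767, 0.0673]
ee_rot: [-0.0, 0.769, 0.639, 0.0]
contact_force: [0.3, -0.2, -0.7]
opening: 1.001
finger_force: 0.0
t: 31.25
position: [0.5246, -0.1253, 0.1876]
ee_rot: [0.0, 0.769, 0.639, 0.0]
contact_force: [0.7, 0.5, 0.2]
opening: 1.001
finger_force: 0.0
t: 31.58
position: [0.5244, 0.025, 0.1875]
ee_rot: [-0.0, 0.769, 0.639, 0.0]
contact_force: [0.7, 0.1, 0.3]
opening: 1.002
finger_force: 0.0
t: 32.08
position: [0.5247, 0.1352, 0.1874]
ee_rot: [0.0, 0.769, 0.639, -0.0]
contact_force: [-0.0, 0.0, 0.2]
opening: 1.003
finger_force: 0.0
```

View pics/t5.png

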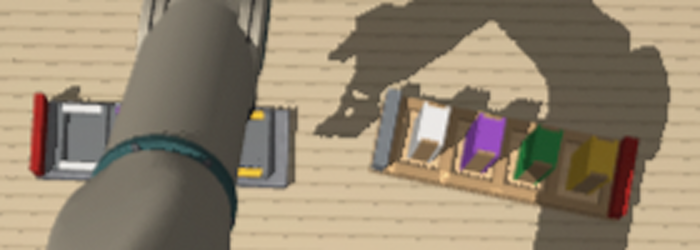

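All four stand upright: white (430,130), purple (483,140), green (540,155) and yellow (592,165), with yellow next to the red stop.

```bash
python3 -c "
from bench import *
print(sign_off())"
```

```text
the job is handed in; nothing more can be done
None
```

The four blocks stand upright in the store rack in reverse order (white, purple, green, then yellow next to the red stop), and the job was handed in after about 32 s of robot time.

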